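# Press an insert nut home with the bench locking clamp

### The job

Press the insert nut fully home into the wood bar with the bench locking clamp: push the clamp's handle down until it locks over centre, and let go of it so that it holds the bar by itself. Then flick the release lever so that the clamp springs open, draw the bar out from under the jaw and lay it nut side up, flat in the empty plywood tray, lowering it all the way before letting go. Let the clamp, not the fingers, press the nut, and leave the other things on the bench where they are.

Things in the scene. Friction and masses are not known exactly. Their poses are not given: they have to be found in the camera images.
- clamp: Bare steel locking clamp bolted to the bench. Origin on the bench top below the jaw hinge; x across the clamp, y along it from hinges to jaw, z up. All its parts swing in the plane x = 0. Along -y: fixed lower handle (top 38 mm high, ends y = -210 mm) under the moving handle. Two frame cheeks, 38 mm wide in all, stand 89 mm high from y = -60 to +20 mm.
- bed (a point): Middle of the clamp's bed top, under the bar, 30 mm above the bench; axes as the clamp's. Bed 105 (x) x 34 mm (y). A lip 7 mm high stands behind the bar (-y side, from x = -32 to +52 mm) and another at its +x end; nothing in front of it (+y) or at its -x end.
- handle_hinge (a point): Hinge of the clamp's moving handle, 75 mm above the bench; axes as the clamp's. The handle ends 153 mm from it.
- handle (a joint): Moving handle, rad: 0 = open, rising at 0.90 rad above level towards the clamp's -y; 0.90 = level, at its stop, locked. Centre is at 0.82: above it the handle stays down by itself, below it springs back to 0. Close it by pushing its black end pad down along its arc to the stop: up to about 9 N at 130 mm from the hinge. The jaw follows the handle.
- grip_pad (a point): Middle of the upper face of the black end pad (26 mm wide, 60 long, 16 thick) of the moving handle; moves with it. 130 mm from the handle's hinge and 8 mm above the hinge-to-end centre line; the handle ends 23 mm beyond. z axis: upward normal of the pad; -y: to the handle's end.
- lever_tab (a point): Middle of the head (18 mm wide across the clamp, 7 thick, 14 tall) of the release lever, a dark steel thumb tab that stands up from the slot of the moving handle between hinge and black pad. Handle closed: 33 mm above the handle's upper face, and the tab's top is 10 mm higher. Moves with the lever.
- lever (a joint): Release lever, rad: 0 = rest (sprung), at most 0.75. Pivot in the moving handle, 70 mm from its hinge. Grows as the tab is pushed along the clamp towards the jaw (+y). With the handle locked, pushing the head some 15 to 30 mm (3 to 10 N) pries the handle over centre; it then springs up to open unless something holds it down.
- jaw_pad (a point): Middle of the underside of the round jaw pad (20 mm wide). With the clamp open it hangs about 35 mm above its closed place, over the nut; the 18 mm thick jaw arm runs back along the clamp's -y. To take the bar out, lift it 8 to 15 mm off the bed and draw it forward (+y of the clamp) 45 mm or more before raising it.
- bar_center (a point): Centre of the loose wood bar, pale, 140 x 40 x 28 mm (x, y, z), about 100 g. It lies across the clamp on the bed, its x axis along the clamp's x (within 0.03 rad), underside 30 mm above the bench. Its -x end sticks out 36 mm beyond the bed, its sides are free: grasp 38 mm from the centre along -x. The nut is in the +x half.
- nut (a joint): Flanged steel insert nut (flange 24 mm wide, 2 thick) in the bar's top, 40 mm from its centre along its +x; m: 0 = flange's underside 5 mm above the wood, 0.005 = home, on the wood. A tight fit (about 8 N); stays where it is pressed.
- tray: Empty low plywood tray, fixed, outside 200 x 150 x 28 mm (x, y, z), walls and floor 6 mm thick. Origin under its centre on the bench; x along its long side. The bar fits in only lengthways.
- offcut: Bystander: wood offcut, 50 x 95 x 30 mm with one rounded end, lying just beyond the clamp.
- pencil: Bystander: black pencil, 150 mm long, 8 mm thick, lying flat near the clamp.
- square: Bystander: try square: dark wood stock 110 mm with a 150 mm steel blade, lying flat.
- hammer: Bystander: hammer with wood handle, 260 mm, lying flat.
- jar: Bystander: glass jar with steel cap, 64 mm wide, 65 mm tall, upright.
- file: Bystander: file with wood handle, 270 mm, lying flat.
There are look-alikes about, which are no part of the job. What is shaped like the part that bears bar_center but red is not meant.

How it is judged:
On the way, in this order (a step that is already met when the one before it is completed fails the run):
1. The clamp is locked over centre on the bar with the nut pressed home, and nothing touches the clamp (value of joint handle above 0.85 rad and value of joint nut above 0.0042 m and contact force between clamp and bar above 6 N and contact force between the fingers and clamp below 0.3 N), for 0.3 s.
2. The release lever is pushed while the clamp is still closed (value of joint lever above 0.15 rad and value of joint handle above 0.6 rad).
3. The clamp has sprung open with the bar still on its bed (value of joint handle below 0.15 rad and distance of bar_center from where it was at the start of the episode below 0.03 m), for 0.1 s.
At the end, for the whole second after the job is handed in: The bar lies at rest, flat (0.12 rad) and nut side up on the tray floor (centre within 30 mm lengthways and 55 mm across of the tray's, at most 6 mm above resting height), nut home (4.2 of 5 mm or more), clamp open (handle below 0.15 rad), release lever back at rest (below 0.1 rad) (x of bar_center in the frame of tray between -0.03 and 0.03 m and y of bar_center in the frame of tray between -0.055 and 0.055 m and z of bar_center in the frame of tray between 0 and 0.026 m and angle between bar_center's own z axis and vertical below 0.12 rad and value of joint nut above 0.0042 m and value of joint handle below 0.15 rad and value of joint lever below 0.1 rad and linear speed of bar below 0.02 m/s); the robot touches nothing.
It fails at once if the bar is let go more than 16 mm above the tray floor (z of bar_center in the frame of tray above 0.036 m and horizontal distance between bar_center and tray below 0.09 m and contact force between the fingers and bar below 0.05 N).
It fails at once if the fingers press on the nut (contact force between the fingers and nut above 6 N).
It fails at once if a bystander is moved more than 40 mm (distance of any of offcut, pencil, square, hammer, jar, file from where it was at the start of the episode above 0.04 m).
It also fails if it takes over 64 s, if anything falls off the work surface, if the arm or the gripper's body presses on something with over 40 N, if the wrist force passes 120 N, or if a joint passes its speed limit or range.

### The arm

A 6-joint arm with a two-finger parallel gripper is mounted at the origin on the work surface. World frame = base frame: x ahead of the robot, y to its left, z up, the work surface at z = 0. Lengths are in m, angles in rad, forces in N, time in s.
With the tool pointing down it reaches from about 0.35 to 0.975 m from the base axis. Payload 7.1 kg.
Tool frame: the origin (TCP) lies midway between the tips of the shut fingers; the grasp point (between the pads) lies 19 mm behind it; z points along the fingers, x is the direction in which the jaws open and shut, and the axes are right-handed (so a half turn about z gives the same grasp; the last joint's range is limited). The gripper opens to 88 mm and grips with 3 to 60 N. Pads are 20 mm wide; open, the fingers measure 115 mm over their backs; the gripper's body (75 mm by 178 mm) begins 61 mm behind the grasp point.
Start: joints at [-1.253, 0.423, 1.63, -0, 1.089, -0.019], TCP at [0.207, -0.59, 0.223] pointing down, gripper open.
Joint ranges: [-3, 3], [-0.9, 2.11], [0.09, 2.58], [-1.31, 4.45], [0.11, 2.69], [-2.54, 2.54]. Speed limits (rad/s): [2.39, 2.39, 3.01, 3.14, 3.14, 3.14].

### API

Orientations are given as a unit quaternion [w, x, y, z].
In Python, from station import move_pose, movel, movej, command_gripper, wait, inverse_kinematics, read_camera, camera_info, MotionError, job_done, get_time, get_joint_pos, get_qvel, get_effort, get_tcp_pos, get_ee_rot, get_ft_force, get_ft_torque, get_grip_width gives the robot as it stands. Calls block until the motion is done:
- move_pose(position, orientation): joint-space move of the TCP to a pose.
- movel(position, frame=None, v=0.15, until_force=None): straight line of the TCP; frame=None keeps the orientation; v is the mean speed in m/s. With until_force (N) it stops when the force on the tool has changed by that much, and returns True; else False.
- movej(angles): joint-space move.
- command_gripper(opening): opening from 0.0 (shut) to 1.0 (fully open); the grip force is fixed at half the most; returns when the fingers have stopped.
- wait(seconds).
- inverse_kinematics(position, orientation): joint angles nearest the present ones, or None.
- read_camera(name): name is "side" or "top" or "wrist"; returns the picture (480x640x3 uint8, red, green, blue); there is no depth.
- camera_info(name): a dict with "intrinsics" (3x3 intrinsics, pixels), "dist" ([k1, k2, p1, p2, k3] as OpenCV has them; the pictures are not rectified), "T" (4x4, takes a point from camera to world coordinates); the wrist camera has in their place "tool_from_camera" (4x4, takes a point from camera to tool coordinates, whose origin is the TCP and whose axes are the tool frame's). Camera axes: x right, y up, looking along -z (the intrinsics and any distortion apply to the point x, -y, -z); pixel columns grow to the right and rows downward; lengths in m; the calibration is good to about 2 mm. A picture is of the moment at which its call begins: read the wrist's pose just before it. camera_info takes no time and is no camera call.
A pose or a line that the arm cannot do raises MotionError and nothing moves.
- job_done(): hands the job in, once; it reports no verdict.
Readings, each from a call of its own:
- get_time(): time.
- get_joint_pos(): joint angles.
- get_qvel(): joint speeds.
- get_effort(): joint torques, N m.
- get_tcp_pos(): TCP position.
- get_ee_rot(): TCP orientation.
- get_ft_force(): force on the tool from outside, world axes, zero at the start.
- get_ft_torque(): the same for the moment, N m.
- get_grip_width(): opening from 0.0 (shut) to 1.0 (fully open).
Only numpy, scipy, OpenCV 4.12 (cv2) and the standard library are available. Lean on these libraries where they do the work, as an engineer would, in place of code of your own. Each camera call takes 0.05 s, during which the arm holds its last target. There are 200 camera calls.

## Working session

There is one attempt and no reset: what is moved stays moved. The work goes in short steps, each a Python script; the robot and the scene stay as the last script left them, time stands still between calls to the robot, and variables do not carry over. Pictures are saved under pics/ and viewed, about 8 in all and at most 12, crops included, and the job is handed in when it is done.

```bash
mkdir -p pics
cat > h.py <<'E'
import numpy as np, cv2
from station import *
def ray(cam,uv,T=None):
    i=camera_info(cam); K=np.array(i["intrinsics"],float); d=np.array(i["dist"],float)
    T=np.array(i["T"]) if T is None else T
    p=cv2.undistortPoints(np.array([[uv]],float),K,d)[0,0]
    r=T[:3,:3]@np.array([p[0],-p[1],-1.]); return T[:3,3],r/np.linalg.norm(r)
def onz(cam,uv,z,T=None):
    o,r=ray(cam,uv,T); return o+r*(z-o[2])/r[2]
def proj(cam,P,T=None):
    i=camera_info(cam); K=np.array(i["intrinsics"],float); d=np.array(i["dist"],float)
    T=np.array(i["T"]) if T is None else T
    q=(np.atleast_2d(P)-T[:3,3])@T[:3,:3]; q=q*[1,-1,-1]
    return cv2.projectPoints(q,np.zeros(3),np.zeros(3),K,d)[0][:,0]
def R(q): 
    from scipy.spatial.transform import Rotation as S; return S.from_quat([q[1],q[2],q[3],q[0]]).as_matrix()
def Q(M):
    from scipy.spatial.transform import Rotation as S; a=S.from_matrix(M).as_quat(); return [a[3],a[0],a[1],a[2]]
def wristT():
    T=np.eye(4); T[:3,:3]=R(get_ee_rot()); T[:3,3]=get_tcp_pos(); return T@np.array(camera_info("wrist")["tool_from_camera"])
def snap(cam,name):
    a=read_camera(cam); cv2.imwrite("pics/"+name,a[:,:,::-1]); return a
E
python3 - <<'E'
from h import *
for c in("top","side"):
    snap(c,c+".png"); i=camera_info(c); print(c,np.round(i["T"],3).tolist(),np.round(i["intrinsics"],0).tolist())
print(np.round(camera_info("wrist")["tool_from_camera"],3).tolist(), get_ee_rot())
E
```

```text
top [[-0.006, 0.995, -0.097, 0.381], [-1.0, -0.003, 0.024, 0.043], [0.024, 0.097, 0.995, 1.462], [0.0, 0.0, 0.0, 1.0]] [[531.0, 0.0, 321.0], [0.0, 531.0, 231.0], [0.0, 0.0, 1.0]]
side [[-0.942, 0.21, -0.261, 0.048], [-0.335, -0.538, 0.774, 1.415], [0.022, 0.816, 0.577, 1.182], [0.0, 0.0, 0.0, 1.0]] [[568.0, 0.0, 318.0], [0.0, 568.0, 237.0], [0.0, 0.0, 1.0]]
[[1.0, 0.0, -0.001, 0.0], [-0.0, -0.962, -0.273, -0.074], [-0.001, 0.273, -0.962, -0.163], [0.0, 0.0, 0.0, 1.0]] [-3.93738720e-04  8.15612467e-01 -5.78598179e-01 -5.44107015e-04]
```

View pics/top.png

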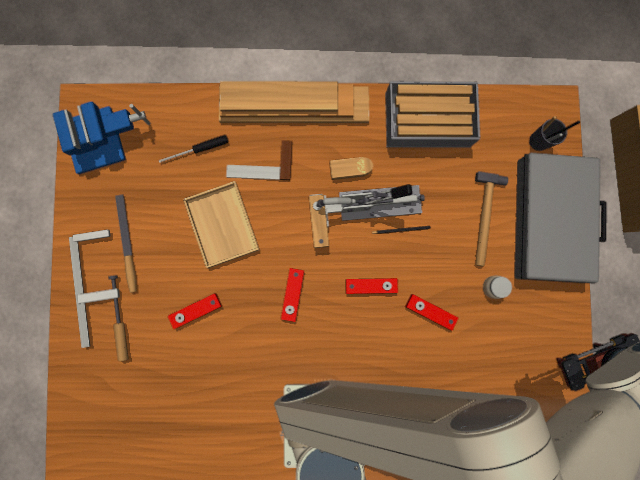

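View pics/side.png

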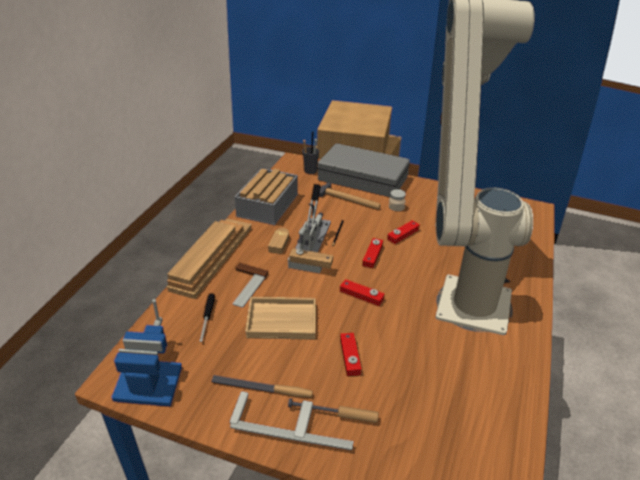

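The top view shows four red look-alike bars at (195,311), (291,295), (371,286) and (431,312). The pale bar is at about (320,222), under the clamp jaw, and fits the description. The clamp runs to the right to a black pad at about (400,192), and the empty tray is at (222,224). Next I'll take an enlarged crop and move the wrist camera over the clamp.

```bash
python3 - <<'E'
from h import *
a=cv2.imread("pics/top.png"); c=cv2.resize(a[165:275,175:445],None,fx=2.9,fy=2.9,interpolation=cv2.INTER_CUBIC)
for n,uv,z in(("bar",(320,222),.058),("handle end",(420,190),.15),("tray",(222,224),.028),("hammer",(490,180),.01)): print(n,onz("top",uv,z).round(3))
# wrist view: tool down, tool y axis -> world... choose tool x along world x
b=onz("top",(345,208),.06)
for yaw in(0,np.pi/2,-np.pi/2,np.pi):
    cx,s=np.cos(yaw),np.sin(yaw); M=np.array([[cx,s,0],[s,-cx,0],[0,0,-1.]])
    q=Q(M); cam=M@np.array([0,-.074,0]); look=M@np.array([0,-.074-.273/.962*.4,0])
    p=[b[0]-look[0],b[1]-look[1],.30]; k=inverse_kinematics(p,q); print(yaw,np.round(p,3),None if k is None else np.round(k,2))
E
python3 - <<'E'
import cv2;a=cv2.imread("pics/top.png"); cv2.imwrite("pics/crop1.png",cv2.resize(a[165:275,175:445],None,fx=2.9,fy=2.9,interpolation=cv2.INTER_CUBIC))
E
```

```text
bar [0.541 0.011 0.058]
handle end [ 0.611 -0.24   0.15 ]
tray [0.54  0.275 0.028]
hammer [ 0.664 -0.469  0.01 ]
0 [ 0.578 -0.244  0.3  ] [-0.42  0.35  1.55 -0.    1.24 -0.42]
1.5707963267948966 [ 0.766 -0.056  0.3  ] [-0.09  0.58  1.19 -0.    1.37 -1.66]
-1.5707963267948966 [ 0.391 -0.056  0.3  ] [-0.17 -0.03  2.02 -0.    1.16  1.4 ]
3.141592653589793 [0.578 0.131 0.3  ] None
```

View pics/crop1.png

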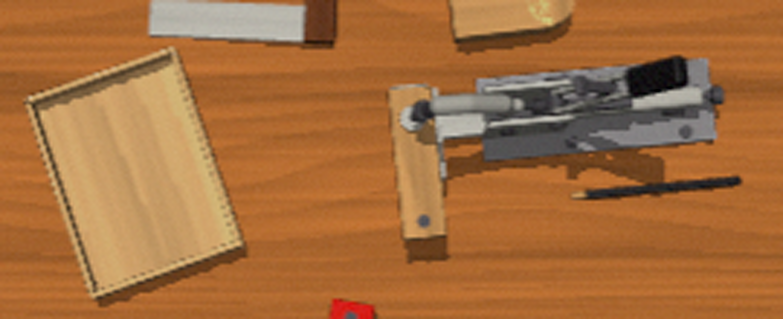

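The crop shows the pale bar in the clamp with its nut end under the jaw at (410,115). The handle's black pad is at (657,75), and the tray has its long axis tilted. Now I'll move to the wrist view.

Run:
```python
from h import *
f=lambda p:(p[0]/2.9+175,p[1]/2.9+165)
B=np.array([onz("top",f(p),.058) for p in((390,88),(428,84),(446,235),(405,240))]); print(B.round(3).tolist(),B.mean(0).round(3))
T=np.array([onz("top",f(p),.028) for p in((27,100),(175,48),(243,244),(95,298))]); print(T.round(3).tolist(),T.mean(0).round(3)); print([np.linalg.norm(T[i]-T[i-1]).round(3) for i in range(4)],[np.linalg.norm(B[i]-B[i-1]).round(3) for i in range(4)])
print("pad",onz("top",f((657,75)),.182).round(3))
M=np.diag([1.,-1,-1]); move_pose([0.578,-.244,.30],Q(M))
W=wristT(); snap("wrist","w1.png"); np.save("w1.npy",W); print(get_tcp_pos(),get_time())
```

```text
[[0.613, 0.038, 0.058], [0.617, 0.003, 0.058], [0.477, -0.012, 0.058], [0.473, 0.025, 0.058]] [0.545 0.014 0.058]
[[0.607, 0.379, 0.028], [0.656, 0.241, 0.028], [0.471, 0.175, 0.028], [0.422, 0.312, 0.028]] [0.539 0.277 0.028]
[np.float64(0.197), np.float64(0.147), np.float64(0.196), np.float64(0.145)] [np.float64(0.141), np.float64(0.035), np.float64(0.14), np.float64(0.038)]
pad [ 0.603 -0.187  0.182]
[ 0.57746619 -0.24497054  0.29978504] 2.0083
```

View pics/w1.png

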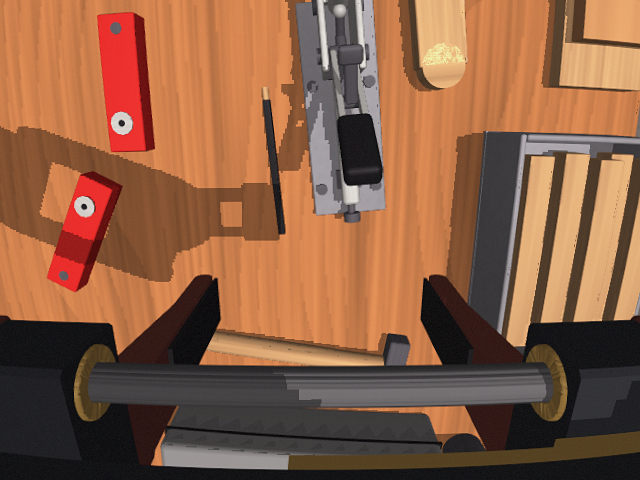

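The wrist view shows the black pad at about (358,145), the clamp base end at (350,210) and the pencil at (275,160). I need to shift towards +y to bring the bar and jaw into view.

Run:
```python
from h import *
W=np.load("w1.npy")
print("pad w1",onz("wrist",(355,140),.182,W).round(3), "base end",[onz("wrist",p,.036,W).round(3).tolist() for p in((315,212),(385,208))])
movel([0.565,-.10,.30]); W=wristT(); snap("wrist","w2.png"); np.save("w2.npy",W); print(get_time())
```

```text
pad w1 [ 0.601 -0.184  0.182] base end [[0.572, -0.266, 0.036], [0.646, -0.262, 0.036]]
3.175
```

View pics/w2.png

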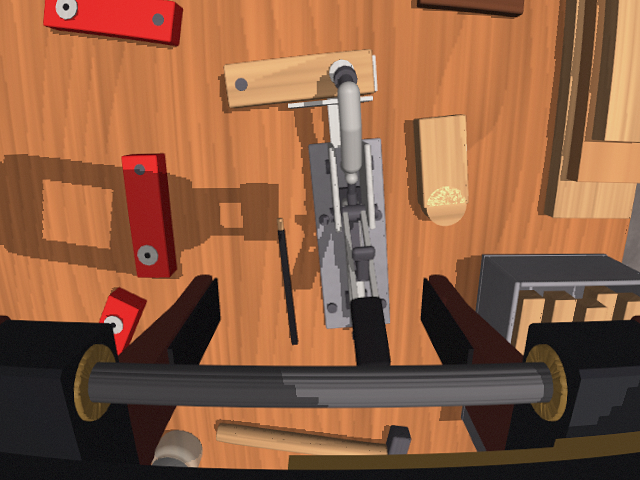

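The view shows the pale bar from (224,67) to (375,95) with the nut under the jaw at (342,70). The base plate corners are (310,145), (382,138), (390,322) and (325,328), the lever tab is at (363,253), and the pad is at (370,325).

Run:
```python
from h import *
W=np.load("w2.npy")
B=np.array([onz("wrist",p,.058,W) for p in((224,66),(371,50),(375,92),(228,106))]); print("bar",B.round(3).tolist(),B.mean(0).round(3),[np.linalg.norm(B[i]-B[i-1]).round(3) for i in range(4)])
for s in((0,1,3,2),): print("ang",[np.degrees(np.arctan2(*(B[b]-B[a])[1::-1])).round(1) for a,b in((0,1),(3,2))])
P=np.array([onz("wrist",p,.01,W) for p in((310,145),(382,138),(390,322),(325,328))]); print("base",P.round(3).tolist())
for a,b in((3,0),(2,1)): print("dir",np.degrees(np.arctan2(*(P[b]-P[a])[1::-1])).round(1))
print("nut",onz("wrist",(341,69),.065,W).round(3),"tab",onz("wrist",(363,253),.15,W).round(3))
```

```text
bar [[0.475, 0.024, 0.058], [0.612, 0.037, 0.058], [0.617, -0.001, 0.058], [0.477, -0.013, 0.058]] [0.545 0.012 0.058] [np.float64(0.037), np.float64(0.138), np.float64(0.038), np.float64(0.14)]
ang [np.float64(5.7), np.float64(5.1)]
base [[0.554, -0.053, 0.01], [0.632, -0.046, 0.01], [0.651, -0.266, 0.01], [0.571, -0.274, 0.01]]
dir 94.4
dir 94.9
nut [0.584 0.019 0.065] tab [ 0.599 -0.13   0.15 ]
```

Everything agrees: the hinge is about 130 mm behind the nut and the pad lies on the clamp axis. Next I'll push the handle down along its arc.

```bash
cat >> h.py <<'E'
A=np.radians(4.9); CX=np.array([np.cos(A),np.sin(A),0]); CY=np.array([-np.sin(A),np.cos(A),0])
HG=np.array([.5965,-.111,0]); BAR=np.array([.545,.013,0])
M0=np.column_stack([CX,-CY,[0,0,-1]]); Q0=Q(M0)
def edge(phi,gap=0):
    s=.140*np.cos(phi)-(.008+gap)*np.sin(phi); h=.075+.140*np.sin(phi)+(.008+gap)*np.cos(phi)
    p=HG-CY*(s-.010); p[2]=h; return p
E
python3 - <<'E'
from h import *
command_gripper(0)
p=edge(.9,.02); p[2]+=.05; move_pose(p,Q0)
movel(edge(.9,.02)); f0=np.array(get_ft_force())
for phi in np.arange(.88,.05,-.12): movel(edge(phi),v=.12); print(round(phi,2),(np.array(get_ft_force())-f0).round(1),np.round(get_tcp_pos(),3))
e=edge(-.06); print(movel(e,v=.05,until_force=35)); print((np.array(get_ft_force())-f0).round(1),np.round(get_tcp_pos(),3))
wait(.2); p=np.array(get_tcp_pos()); p[2]+=.08; movel(p); wait(.5)
snap("wrist","w3.png"); np.save("w3.npy",wristT()); a=snap("top","t3.png"); print(get_time())
cv2.imwrite("pics/t3c.png",cv2.resize(np.vstack([np.hstack([cv2.imread("pics/w3.png")[:300]]),cv2.resize(a[165:275,290:445][:,:,::-1],(640,455))[:260]]),None,fx=1,fy=1))
E
```

```text
0.88 [ 1.1 -0.1  0.7] [ 0.603 -0.185  0.188]
0.76 [-1.2  2.1  1.6] [ 0.604 -0.197  0.177]
0.64 [0.2 1.7 2.7] [ 0.605 -0.208  0.165]
0.52 [-0.1  2.2  2.4] [ 0.606 -0.218  0.152]
0.4 [0.3 2.6 3.8] [ 0.607 -0.226  0.137]
0.28 [-1.1  2.6  3.2] [ 0.607 -0.233  0.122]
0.16 [-0.4  1.4  2.3] [ 0.607 -0.237  0.105]
True
[-3.5  1.9 12.6] [ 0.608 -0.24   0.083]
9.525
```

View pics/t3c.png

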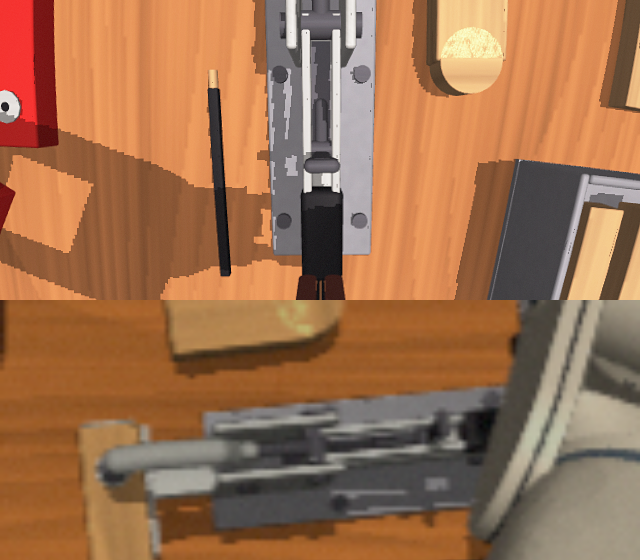

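The handle stays locked down and the jaw is closed on the nut. The lever tab is at (321,163) in the wrist view. Next I'll push it towards the jaw.

Run:
```python
from h import *
W=np.load("w3.npy")
for uv in((321,157),(321,165),(321,172)):
  t=onz("wrist",uv,.120,W); d=t-HG; print(t.round(3),"s",(-d@CY).round(4),"x",(d@CX).round(4))
t=onz("wrist",(321,165),.120,W); s=-(t-HG)@CY
g=lambda s,z,x=(t-HG)@CX:(HG-CY*s+CX*x)*[1,1,0]+[0,0,z]
print(np.round(get_tcp_pos(),3))
movel(g(s+.026,.163)); movel(g(s+.026,.110),v=.1); f0=np.array(get_ft_force()); print("descended",np.round(get_tcp_pos(),3))
for k in range(11):
    c=s+.020-.005*k; movel(g(c,.110),v=.06); f=np.array(get_ft_force())-f0; print(round(c,3),f.round(1))
    if k>3 and f[2]>3: break   # handle has sprung up against the tips
p=g(c+.012,.15); movel(p,v=.25); movel(g(c+.015,.29),v=.3); wait(.4)
snap("wrist","w4.png"); np.save("w4.npy",wristT()); print(np.round(get_tcp_pos(),3),get_time())
```

```text
[ 0.603 -0.184  0.12 ] s 0.0733 x 0.0006
[ 0.604 -0.188  0.12 ] s 0.0772 x 0.0006
[ 0.604 -0.191  0.12 ] s 0.0807 x 0.0006
[ 0.608 -0.24   0.163]
descended [ 0.606 -0.214  0.11 ]
0.097 [ 0.6  0.6 -1.5]
0.092 [ 0.2  1.  -0.9]
0.087 [ 2.  -2.8  0.3]
0.082 [ 1.3 -3.6  0.8]
0.077 [ 0.5 -3.8  4. ]
[ 0.605 -0.203  0.289] 13.1667
```

View pics/w4.png

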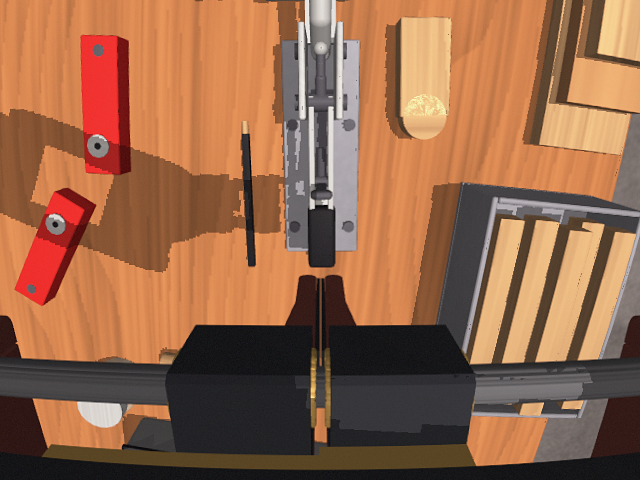

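The clamp is still closed because my stop rule triggered early on friction. I'll push again, further.

Run:
```python
from h import *
s=.0772; g=lambda s,z,x=.0006:(HG-CY*s+CX*x)*[1,1,0]+[0,0,z]
movel(g(s+.026,.163),v=.25); movel(g(s+.026,.107),v=.1); f0=np.array(get_ft_force())
for k in range(13):
    c=s+.012-.004*k; movel(g(c,.107-.0005*k),v=.06); f=np.array(get_ft_force())-f0; print(round(c,3),f.round(1))
    if k>3 and (f[2]>9 or abs(f@CY)<1): break
p=g(c+.012,.15); movel(p,v=.25); movel(g(c+.015,.29),v=.3); wait(.4)
snap("wrist","w5.png"); np.save("w5.npy",wristT()); print(np.round(get_tcp_pos(),3),get_time())
```

```text
0.089 [ 0.6 -1.1 -0. ]
0.085 [-0.1 -6.   2.9]
0.081 [ 0.4 -6.5  5.8]
0.077 [ 0.5 -2.7  4.8]
0.073 [ 0.8 -4.   9. ]
[ 0.604 -0.199  0.289] 17.3167
```

View pics/w5.png

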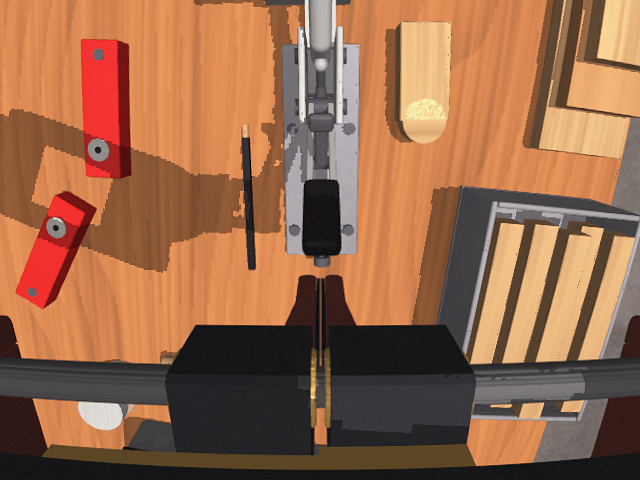

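The clamp has sprung open: the pad, now at (322,217), is raised and nearer. Next I'll hover over the grasp spot and check the bar.

```bash
cat >> h.py <<'E'
def down(ang,sg):  # tool x = sg * (bar y), bar x at angle ang
    by=np.array([-np.sin(ang),np.cos(ang),0])*sg; z=np.array([0,0,-1.]); return np.column_stack([by,np.cross(z,by),z])
E
python3 - <<'E'
from h import *
W=np.load("w5.npy"); d=onz("wrist",(322,215),.182,W)-HG; print("pad s",(-d@CY).round(4),(d@CX).round(3))
print(np.round(get_joint_pos(),2))
a=np.radians(5.2); g=BAR-.039*np.array([np.cos(a),np.sin(a),0]); T=np.array([.539,.277,0]); b=np.radians(19.8); tg=T-.039*np.array([np.cos(b),np.sin(b),0])
for sg in(1,-1):
    for p,an in((g,a),(tg,b)): k=inverse_kinematics(p+[0,0,.1],Q(down(an,sg))); print(sg,None if k is None else np.round(k,2))
k=[inverse_kinematics(g+[0,0,.1],Q(down(a,sg))) for sg in(1,-1)]
sg=1 if k[0] is not None and abs(k[0][5])<2.3 else -1; print(sg)
movel([.5,-.1,.29],v=.3); command_gripper(.75); move_pose(g+[0,0,.2],Q(down(a,sg))); wait(.2)
snap("wrist","w6.png"); np.save("w6.npy",wristT()); print(np.round(get_tcp_pos(),3),get_time(),proj("wrist",[g+[0,0,.058],BAR+[0,0,.058]],wristT()).round())
E
```

```text
pad s 0.0764 0.002
[-0.34  0.38  1.54  0.    1.23 -0.42]
1 [-0.    0.44  1.97 -0.    0.73 -1.67]
1 [ 0.46  0.51  1.84 -0.    0.8  -1.45]
-1 [-0.    0.44  1.97 -0.    0.73  1.48]
-1 [ 0.46  0.51  1.84 -0.    0.8   1.69]
1
[0.506 0.009 0.2  ] 20.5333 [[321. 220.]
 [321. 268.]]
```

View pics/w6.png

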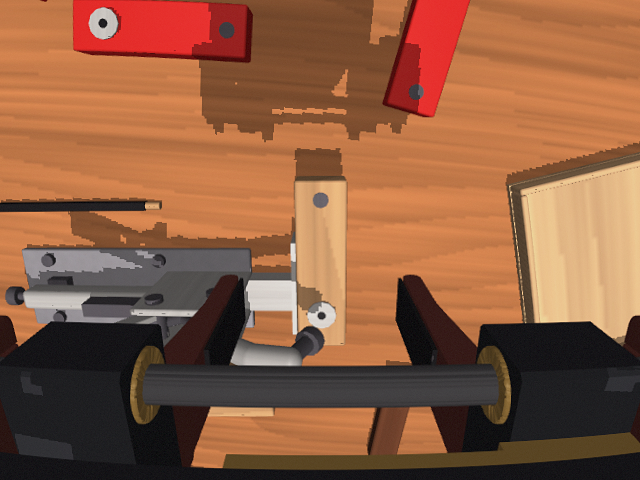

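The bar is centred in the jaws at column 320 (rows 178–345), as predicted, and the nut flange sits flat. Next I'll grasp, lift slightly, draw forward and place.

Run:
```python
from h import *
a=np.radians(5.2); g=BAR-.039*np.array([np.cos(a),np.sin(a),0]); T=np.array([.539,.277,0]); b=np.radians(19.8); tg=T-.039*np.array([np.cos(b),np.sin(b),0])
movel(g+[0,0,.10],v=.2); print("hit",movel(g+[0,0,.035],v=.08,until_force=10)); command_gripper(0); print("width mm",88*get_grip_width())
p=np.array(get_tcp_pos()); print(p.round(4)); z0=p[2]
p[2]+=.011; movel(p,v=.05); p=p+CY*.065; movel(p,v=.12); p[2]=.13; movel(p,v=.15)
move_pose(tg+[0,0,.13],Q(down(b,1))); wait(.2); snap("wrist","w7.png"); print("width mm",88*get_grip_width(),np.round(get_tcp_pos(),3))
W=wristT(); c=np.array([np.cos(b),np.sin(b),0]); n=np.array([-c[1],c[0],0])
print(proj("wrist",[T+[0,0,.13+.023]-.07*c,T+[0,0,.153]+.07*c],W).round(), [proj("wrist",T+[0,0,.028]+i*.1*c+j*.075*n,W).round()[0].tolist() for i,j in((-1,-1),(-1,1),(1,1),(1,-1))],get_time())
```

```text
hit False
width mm 39.745118182095815
[0.5063 0.0095 0.0353]
width mm 39.86012189029989 [0.503 0.262 0.13 ]
[[325. 247.]
 [324. 527.]] [[206.0, 144.0], [440.0, 143.0], [419.0, 407.0], [227.0, 407.0]] 25.475
```

View pics/w7.png

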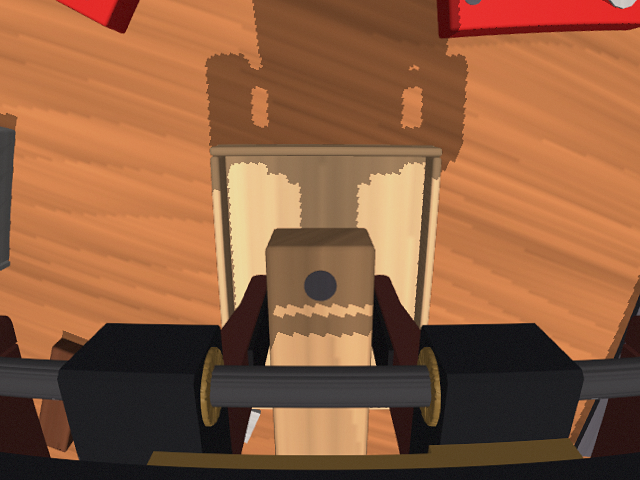

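The bar is level and aligned, with its near edge at row 247 as predicted, and the tray corners at (210,150) and (440,150) match too. Now I'll lower and release.

Run:
```python
from h import *
p=np.array(get_tcp_pos()); q=p.copy(); q[2]=.035; print(movel(q,v=.12,until_force=10)); q[2]=.0095; print(movel(q,v=.03,until_force=6)); z=np.array(get_tcp_pos()); print(z.round(4))
wait(.2); command_gripper(.72); z[2]+=.06; movel(z,v=.1); z[2]=.28; z[0]-=.08; movel(z,v=.25); wait(.3)
a=snap("wrist","w8.png"); t=snap("top","t8.png"); print(get_time())
cv2.imwrite("pics/f8.png",np.hstack([cv2.imread("pics/w8.png")[:450:,120:520],cv2.resize(cv2.imread("pics/t8.png")[165:275,175:445],(400,163)) if 0 else np.vstack([cv2.resize(cv2.imread("pics/t8.png")[165:275,175:445],(400,163)),np.zeros((287,400,3),np.uint8)])]))
```

```text
False
True
[0.5023 0.2623 0.0111]
30.125
```

View pics/f8.png

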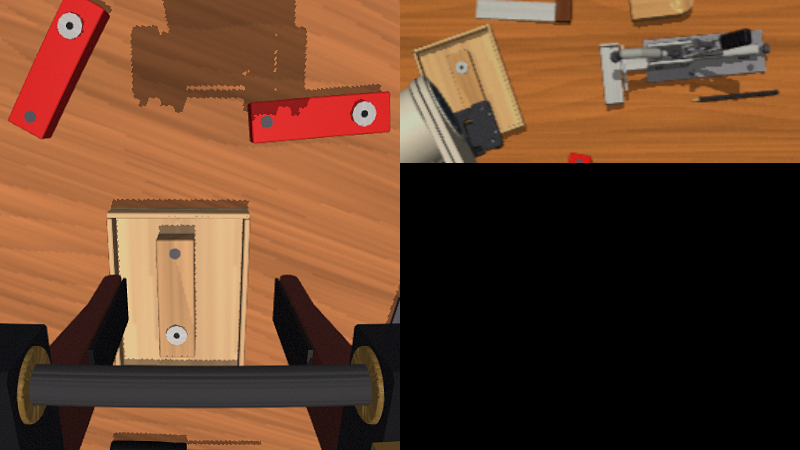

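The bar lies flat and nut side up in the middle of the tray. The clamp is open with its handle raised, and the bystanders haven't moved. Handing in.

```bash
python3 -c "
from station import *
job_done(); print(get_time())"
```

```text
the job is handed in; nothing more can be done
the job is handed in; nothing more can be done
```

The job is handed in, with the last clock reading at 30.1 s of the 64 s allowed. I don't have a verdict on it.

- **Press:** I pushed the handle down along its arc to the stop and let go. It stayed locked by itself, with the jaw on the nut.
- **Release:** My first push on the lever stopped too early because my stop rule tripped on friction, and the clamp stayed closed. A second, longer push made it spring open.
- **Place:** I gripped the bar (39.7 mm measured, 40 mm given), lifted it 11 mm and drew it 65 mm forward. I then lowered it into the tray until it touched the floor (fingertips at 11.1 mm, 11 mm predicted) before opening the fingers.

**Last checks:** The final pictures show the bar flat, nut side up and central in the tray, the clamp open, and the offcut, pencil and square where they were. The hammer, jar and file were outside that last view, but the arm never went near them at low height.

**Not measured:** I judged the nut depth and the lever's return to rest by eye only. The nut flange looked flat on the wood after the clamp opened.

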